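# Gather moulded rings in the marked corner of a tote

## Robot

A 6-joint arm with a two-finger parallel gripper is mounted at the origin on the work surface. World frame = base frame: x ahead of the robot, y to its left, z up, the work surface at z = 0. Lengths are in m, angles in rad, forces in N, time in s.
With the tool pointing down it reaches from about 0.4 to 0.925 m from the base axis. Payload 12.5 kg.
Tool frame: the origin (TCP) lies midway between the tips of the shut fingers; the grasp point (between the pads) lies 19 mm behind it; x points along the fingers, z is the direction in which the jaws open and shut, and the axes are right-handed (so a half turn about x gives the same grasp; the last joint's range is limited). The gripper opens to 95 mm and grips with 3 to 60 N. Pads are 20 mm wide; open, the fingers measure 119 mm over their backs; the gripper's body (75 mm by 180 mm) begins 59 mm behind the grasp point.
Start: joints at [-1.37, 0.491, 1.559, -0, 1.092, -0.106], TCP at [0.189, -0.596, 0.215] pointing down, gripper open.
Joint ranges: [-3.1, 3.1], [-0.84, 2.19], [0.05, 2.79], [-1.13, 4.28], [0.06, 2.93], [-2.69, 2.69]. Speed limits (rad/s): [2.22, 2.22, 2.79, 3.14, 3.14, 3.14].

## Interface

Orientations are given as a rotation vector (axis times angle).
In Python, from bench import arm gives the robot as it stands.
- The arm moves only by the tool carry_out, never from a script. Its argument "steps" is a list of rows, each a list of 2 entries, a list of its own where there are three numbers: the shift along the tool's x, y, z in mm, then the turn about the tool's x in degrees. In form: [[[x, y, z], spin], ...]. A call has 1 to 8 rows; each row is the pose to reach, as a shift and turn from the pose commanded when the call began, along the tool's axes at that moment; what a row does not reach only later rows make up. A row lasts 1/10 s, in which the tool goes at most 50 mm and 8.59 degrees, less where a joint would pass 70% of its speed; a pose out of reach is approached as far as the arm can. A call with a gripper value outside its range is refused whole. "hand" is the finger opening in mm, from 0 to 95.1, set as the call begins (left out, the last holds). The fingers move at their own pace and stop on an object; "force" is the grip in N (left out, the last holds). Time passes only in rows, so rows that repeat a pose let the fingers close. It gives the time, the measured TCP pose, the force and the opening at its end, in the units of the state.
- arm.get_state(): the state, without advancing time (a new reading comes with each control period).
- arm.get_image(name): name is "side" or "top" or "wrist"; returns a dict with "image" (384x512x3 uint8, red, green, blue), "camera_matrix" (3x3 intrinsics, pixels), "eye" and "orientation" of the camera in the world; the wrist camera has in their place "mount" (4x4, takes a point from camera to tool coordinates, whose origin is the TCP and whose axes are the tool frame's). Camera axes: x right, y down, z forward; pixel columns grow to the right and rows downward; lengths in m; the calibration is good to about 2 mm. A picture is of the moment at which its call begins: read the wrist's pose just before it. There is no depth.
- arm.hand_in(): hands the job in, once; it reports no verdict.
The state is a dict: "time": time; "q": joint angles; "qvel": joint speeds; "tau": joint torques, N m; "tool_pos": TCP position; "tool_rot": TCP orientation; "ft_force": force on the tool from outside, world axes, zero at the start; "wrist_torque": the same for the moment, N m; "finger_gap": opening from 0.0 (shut) to 1.0 (fully open).
Only numpy, scipy, OpenCV 4.12 (cv2) and the standard library are available. Lean on these libraries where they do the work, as an engineer would, in place of code of your own. Each camera call takes 0.05 s, during which the arm holds its last target.

## Task

Lift the red ring out of the open mould and put it in the grey tote with the other three red rings, leaving the black rings in the mould and everything else on the bench alone. Then pick the tote up by its bar handle and tilt it until all four red rings have slid together onto the yellow patch in its marked corner, spilling none. Finish while still holding the tote still, plainly tilted and well clear of the bench (a hand's width or so under its lowest corner): do not put it down or let go.

Things in the scene. Friction and masses are not known exactly. Their poses are not given: they have to be found in the camera images.
- mould: fixed open steel mould half, 230 (x) x 80 (y) x 35 mm tall, origin under its centre, left or right, yaw within 0.35 rad. Round cavities 33 mm wide, 9 mm deep along its x axis at x = -60, 0, +60 mm, y = 0; a ring stands in each, 11 mm of it above the top face. Brass guide pins 10 mm thick rise 12 mm above the top at x = +-104, y = +-28 mm
- ring_red: the red plastic ring standing loosely in one of the mould's three cavities (any of them), best gripped from above across its outside, fingers closing along the mould's y; 30 mm outside diameter, 21 mm bore, 20 mm tall, 12 g; origin at the centre of its underside, z along its axis
- ring_black1: black ring in another cavity, to be left there; 30 mm outside diameter, 21 mm bore, 20 mm tall, 12 g; origin at the centre of its underside, z along its axis
- ring_black2: black ring in another cavity, to be left there; 30 mm outside diameter, 21 mm bore, 20 mm tall, 12 g; origin at the centre of its underside, z along its axis
- tote: loose light grey open tote, 220 (x) x 180 (y) x 55 mm tall, walls and floor 4 mm; about 0.32 kg; origin under its centre, z up; left or right, yaw within 0.4 rad. Slick: rings slide on it from about 14 degrees of tilt, along a wall from some 25 degrees of tilt towards a corner; over 57 degrees is too much. Its bar handle runs over its middle along x; beside the bar it is open from above
- tote_grip (a point): middle of the tote's rigid black bar handle, 95 mm above the tote's underside; the bar is 220 mm long (x), 12 mm wide (y), 20 mm tall (85 to 105 mm above the underside), on a post at each end (x = +-106 mm); fingers close along y; axes are the tote's
- tote_corner (a point): inner floor corner of the marked corner (the tote's -x, -y corner), at (-106, -86, 4) mm in the tote; a yellow patch on the floor reaches 105 mm from it along +x and +y, with yellow stickers on the outside; axes are the tote's
- ring_1: red plastic ring lying flat in the tote away from the yellow patch at the start; 30 mm outside diameter, 21 mm bore, 20 mm tall, 12 g; origin at the centre of its underside, z along its axis
- ring_2: red plastic ring lying flat in the tote away from the yellow patch at the start; 30 mm outside diameter, 21 mm bore, 20 mm tall, 12 g; origin at the centre of its underside, z along its axis
- ring_3: red plastic ring lying flat in the tote away from the yellow patch at the start; 30 mm outside diameter, 21 mm bore, 20 mm tall, 12 g; origin at the centre of its underside, z along its axis
- clear_cup: small open clear plastic cup, 40 mm across, 35 mm tall; origin under its centre; to be left alone
- housing: black stepped round plastic housing, 34 mm across, 32 mm tall; origin under its centre; to be left alone
- flux_bottle: black bottle with white cap, 44 mm across, 120 mm tall; origin under its centre; to be left alone
- driver: screwdriver with a red handle lying on the bench beyond the work, along y; to be left alone
- small_carton: closed cardboard carton 70 x 100 x 60 mm; origin under its centre; to be left alone
Not all that is in view belongs to the job. What is shaped like the ring_red but turquoise is not meant.

How it is judged:
On the way, in this order (a step that is already met when the one before it is completed fails the run):
1. the red ring is lifted clear out of the mould (height (world z) of ring_red above 0.06 m and contact force between the fingers and ring_red above 0.3 N), for 0.1 s.
2. the red ring lies in the tote, let go, the tote still standing on the bench (x of ring_red in the frame of tote between -0.108 and 0.108 m and y of ring_red in the frame of tote between -0.088 and 0.088 m and z of ring_red in the frame of tote between -0.002 and 0.05 m and z of ring_red in the frame of tote below 0.03 m and contact force between the fingers and ring_red below 0.05 N and linear speed of ring_red below 0.05 m/s and height (world z) of tote below 0.01 m), for 0.2 s.
3. the tote is lifted off the bench by its handle (height (world z) of tote above 0.04 m and contact force between the fingers and tote above 1 N), for 0.2 s.
At the end, for the whole second after the job is handed in: Fingers hold the tote still (under 30 mm/s), tilted 17 to 57 degrees, its marked corner over 50 mm above the bench, not resting on the mould; all four red rings rest inside with their centres on the yellow patch (within 105 mm of the corner along both walls). Nothing else was disturbed (x of ring_red in the frame of tote_corner between -0.002 and 0.105 m and y of ring_red in the frame of tote_corner between -0.002 and 0.105 m and z of ring_red in the frame of tote_corner between -0.006 and 0.045 m and linear speed of each of ring_red, ring_1, ring_2, ring_3, tote below 0.03 m/s and x of ring_1 in the frame of tote_corner between -0.002 and 0.105 m and y of ring_1 in the frame of tote_corner between -0.002 and 0.105 m and z of ring_1 in the frame of tote_corner between -0.006 and 0.045 m and x of ring_2 in the frame of tote_corner between -0.002 and 0.105 m and y of ring_2 in the frame of tote_corner between -0.002 and 0.105 m and z of ring_2 in the frame of tote_corner between -0.006 and 0.045 m and x of ring_3 in the frame of tote_corner between -0.002 and 0.105 m and y of ring_3 in the frame of tote_corner between -0.002 and 0.105 m and z of ring_3 in the frame of tote_corner between -0.006 and 0.045 m and angle between tote's own z axis and vertical between 0.3 and 1 rad and height (world z) of each of tote_corner, tote above 0.05 m and contact force between the fingers and tote above 1 N and contact force between tote and mould below 0.05 N and angular speed of tote below 0.15 rad/s); the arm keeps its last pose, push and grip.
It fails at once if a black ring is disturbed (moved over 15 mm) (distance of any of ring_black1, ring_black2 from where it was at the start of the episode above 0.015 m).
It fails at once if another thing on the bench is disturbed (moved over 30 mm) (distance of any of clear_cup, housing, flux_bottle, driver, small_carton from where it was at the start of the episode above 0.03 m).
It fails at once if a red ring is spilt from the tote (distance between any of ring_1, ring_2, ring_3 and tote above 0.18 m).
It also fails if it takes over 54 s, if anything falls off the work surface, if the arm or the gripper's body presses on something with over 40 N, if the wrist force passes 120 N, or if a joint passes its speed limit or range.

## Working session

There is one attempt and no reset: what is moved stays moved. The work goes in short steps, Python scripts to look and compute and a tool call to move; the robot and the scene stay as the last step left them, time stands still between calls to the robot, and variables do not carry over. Pictures are saved under pics/ and viewed, and the job is handed in when it is done.

Besides the shell and the picture viewer there is one more tool, called after "Request:" by a JSON object that holds its "name" and its "arguments". carry_out: Moves the arm, as the interface text tells. Its arguments: {"type":"object","properties":{"steps":{"type":"array"},"hand":{"type":"number"},"force":{"type":"number"}},"required":["steps"]}

```bash
ls; mkdir -p pics; python3 - <<'E'
from bench import arm
import cv2,numpy as np
s=arm.get_state()
print({k:np.round(v,4).tolist() for k,v in s.items()})
for n in ["side","top","wrist"]:
    d=arm.get_image(n); cv2.imwrite(f"pics/{n}0.png",d["image"][:,:,::-1])
    np.savez(f"pics/{n}0.npz",**d)
    print(n,{k:np.round(d[k],4).tolist() for k in d if k!="image"})
E
```

```text
pics
{'time': 0.0, 'q': [-1.3696, 0.4916, 1.5595, -0.0, 1.0917, -0.1056], 'qvel': [-0.0, 0.0003, -0.0002, -0.0001, -0.0002, 0.0006], 'tau': [-0.0007, -61.2656, -25.8181, 0.0692, 0.0483, -0.0001], 'tool_pos': [0.1887, -0.5955, 0.214], 'tool_rot': [0.9811, 1.3398, -0.9798], 'ft_force': [-0.1781, 0.6467, 0.1214], 'wrist_torque': [-0.0341, 0.0272, -0.0653], 'finger_gap': 0.9998}
side {'camera_matrix': [[425.7462, 0.0, 260.9171], [0.0, 425.7462, 200.0961], [0.0, 0.0, 1.0]], 'eye': [0.2057, -0.6616, 0.9204], 'orientation': [-2.341, 0.5999, -0.255]}
top {'camera_matrix': [[445.4942, 0.0, 252.3123], [0.0, 445.4942, 187.2313], [0.0, 0.0, 1.0]], 'eye': [0.3453, 0.0016, 1.2387], 'orientation': [-2.1363, 2.1203, -0.2091]}
wrist {'camera_matrix': [[332.9543, 0.0, 256.4889], [0.0, 332.9543, 190.4352], [0.0, 0.0, 1.0]], 'mount': [[-0.0007, -0.2388, 0.9711, -0.1709], [-0.0, -0.9711, -0.2388, 0.0669], [1.0, -0.0002, 0.0007, 0.0015], [0.0, 0.0, 0.0, 1.0]]}
```

View pics/top0.png

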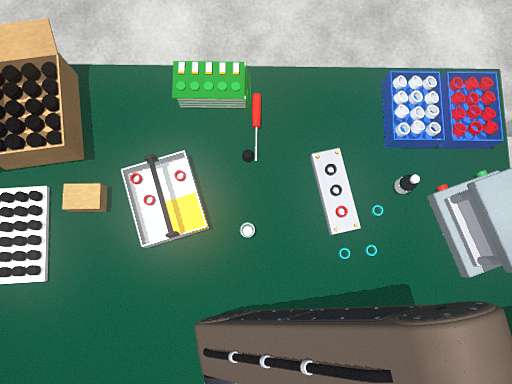

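View pics/side0.png

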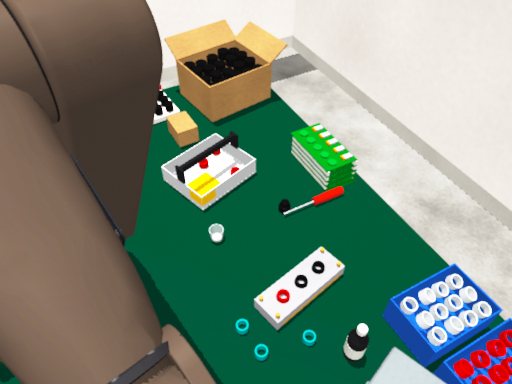

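View pics/wrist0.png

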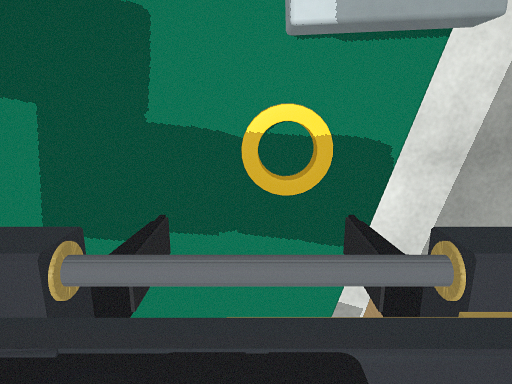

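Top view: the target is the red ring in the mould at (341,212). It could be confused with the turquoise rings at (378,210), (371,250) and (344,253), the red parts in the blue box at about (475,95), the red tote rings at (136,178), (149,200) and (180,176), or the yellow collar in the wrist view at (287,150). By description I choose (341,212). Next comes a close crop and the measurements.

```bash
cat > h.py <<'E'
import numpy as np,cv2
from scipy.spatial.transform import Rotation as R
def load(n): return dict(np.load(f"pics/{n}.npz"))
def pose(d,state=None):
    if "mount" in d:
        T=np.eye(4);T[:3,:3]=R.from_rotvec(state["tool_rot"]).as_matrix();T[:3,3]=state["tool_pos"]
        M=T@d["mount"]; return M[:3,3],M[:3,:3]
    return d["eye"],R.from_rotvec(d["orientation"]).as_matrix()
def ray(d,px,z,state=None):
    e,Rm=pose(d,state)
    v=Rm@np.linalg.solve(d["camera_matrix"],np.array([px[0],px[1],1.]))
    return e+v*(z-e[2])/v[2]
def proj(d,P,state=None):
    e,Rm=pose(d,state); c=d["camera_matrix"]@(Rm.T@(np.asarray(P,float)-e)); return c[:2]/c[2]
def blobs(mask,amin=15):
    n,l,s,c=cv2.connectedComponentsWithStats(mask.astype(np.uint8))
    return [(s[i,4],c[i].round(1).tolist(),s[i,:4].tolist()) for i in range(1,n) if s[i,4]>=amin]
def masks(im):
    h=cv2.cvtColor(im,cv2.COLOR_RGB2HSV).astype(int);H,S,V=h[...,0],h[...,1],h[...,2]
    return dict(red=((H<8)|(H>172))&(S>150)&(V>100),yel=(abs(H-27)<6)&(S>150)&(V>120),white=(S<50)&(V>120),blk=(V<60),gold=(abs(H-20)<8)&(S>90)&(V>100))
E
python3 - <<'E'
from h import *
for n in ["top0","side0"]:
    d=load(n);im=d["image"];m=masks(im);print(n,"centre/eye",d["eye"])
    for c in ["red","yel","gold"]:
        for b in blobs(m[c],8 if c!="gold" else 3): print(c,b,"z46",ray(d,b[1],.046)[:2].round(4),"z24",ray(d,b[1],.024)[:2].round(4),"z0",ray(d,b[1],.0)[:2].round(4))
    cr=im[120:250,100:400] if n=="top0" else im[130:330,150:350]
    cv2.imwrite(f"pics/{n}c.png",cv2.resize(cr,None,fx=2.6 if n=="top0" else 3,fy=2.6 if n=="top0" else 3,interpolation=cv2.INTER_CUBIC)[:,:,::-1])
E
```

```text
top0 centre/eye [0.34534531 0.00163181 1.23871307]
red (np.int32(121), [456.0, 83.3], [450, 77, 13, 13]) z46 [ 0.8778 -0.5909] z24 [ 0.8876 -0.6018] z0 [ 0.8983 -0.6137]
red (np.int32(267), [478.4, 83.2], [465, 77, 28, 14]) z46 [ 0.8788 -0.6554] z24 [ 0.8887 -0.6676] z0 [ 0.8994 -0.6808]
red (np.int32(138), [487.6, 97.4], [481, 91, 15, 14]) z46 [ 0.836 -0.678] z24 [ 0.8451 -0.6906] z0 [ 0.8549 -0.7042]
red (np.int32(293), [256.0, 109.9], [252, 93, 9, 35]) z46 [ 0.7916 -0.0184] z24 [ 0.7999 -0.0188] z0 [ 0.8088 -0.0192]
red (np.int32(779), [476.2, 112.7], [451, 92, 47, 43]) z46 [ 0.7898 -0.6414] z24 [ 0.798  -0.6532] z0 [ 0.807  -0.6662]
red (np.int32(127), [457.9, 113.2], [452, 107, 13, 13]) z46 [ 0.7878 -0.5892] z24 [ 0.796  -0.6001] z0 [ 0.8049 -0.612 ]
red (np.int32(126), [458.7, 129.0], [453, 123, 13, 13]) z46 [ 0.7412 -0.5878] z24 [ 0.7485 -0.5987] z0 [ 0.7565 -0.6105]
red (np.int32(38), [179.7, 175.1], [175, 170, 10, 11]) z46 [0.6019 0.1893] z24 [0.6067 0.1927] z0 [0.6118 0.1965]
red (np.int32(46), [135.2, 177.7], [130, 173, 11, 11]) z46 [0.5936 0.3102] z24 [0.5982 0.3159] z0 [
[... 7017 characters left out ...]
2(207), [202.9, 197.2], [189, 189, 27, 17]) z46 [0.4698 0.1161] z24 [0.4765 0.1357] z0 [0.4837 0.157 ]
gold (np.int32(15), [322.2, 249.3], [321, 247, 4, 6]) z46 [ 0.6616 -0.1904] z24 [ 0.6731 -0.1786] z0 [ 0.6856 -0.1656]
gold (np.int32(16), [338.6, 263.7], [337, 261, 4, 6]) z46 [ 0.6724 -0.2456] z24 [ 0.6841 -0.2351] z0 [ 0.6969 -0.2237]
gold (np.int32(177), [310.5, 299.4], [282, 274, 59, 51]) z46 [ 0.5572 -0.2943] z24 [ 0.566  -0.2851] z0 [ 0.5757 -0.275 ]
gold (np.int32(12), [261.0, 298.3], [260, 296, 3, 5]) z46 [ 0.4586 -0.2374] z24 [ 0.465  -0.2267] z0 [ 0.4719 -0.2151]
gold (np.int32(14), [277.3, 315.4], [276, 313, 4, 5]) z46 [ 0.4698 -0.2921] z24 [ 0.4764 -0.2828] z0 [ 0.4837 -0.2727]
```

View pics/top0c.png

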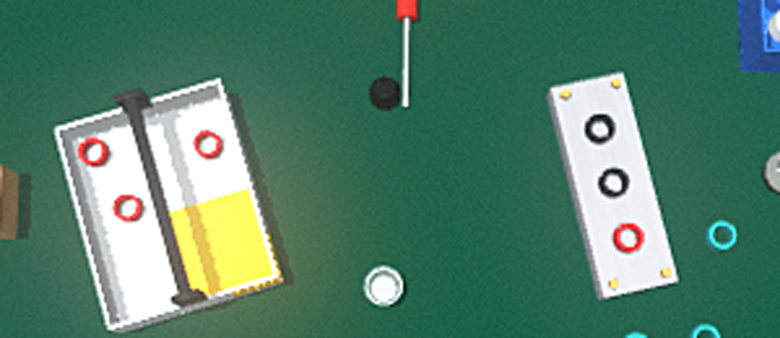

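View pics/side0c.png

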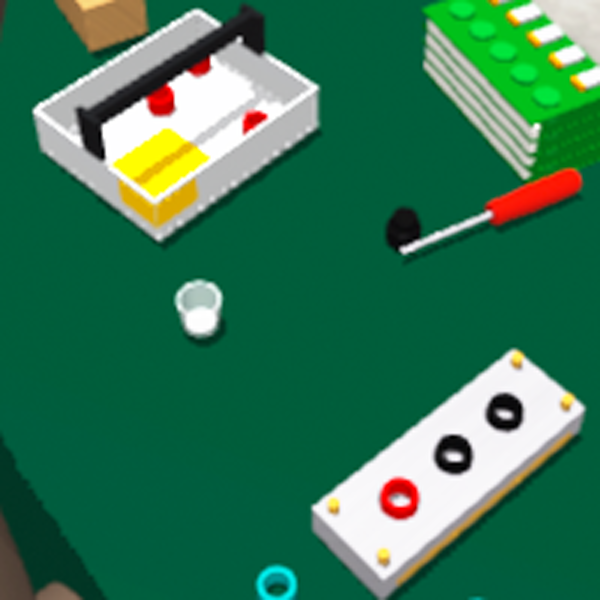

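```bash
python3 - <<'E'
from h import *
s=R.from_rotvec([0.9811,1.3398,-0.9798]).as_matrix();print("tool axes cols\n",s.round(4))
d=load("top0");im=d["image"]
# tote rim outline: white/grey region vs green
h=cv2.cvtColor(im,cv2.COLOR_RGB2HSV)
g=((h[...,0]>55)&(h[...,0]<100)&(h[...,1]>90)).astype(np.uint8)
roi=np.zeros_like(g);roi[140:255,112:218]=1
m=((1-g)&roi)
n,l,st,c=cv2.connectedComponentsWithStats(m);i=1+st[1:,4].argmax()
cnt=max(cv2.findContours((l==i).astype(np.uint8),cv2.RETR_EXTERNAL,cv2.CHAIN_APPROX_NONE)[0],key=cv2.contourArea)
P=np.array([ray(d,p[0],.055)[:2] for p in cnt],np.float32)*1000
r=cv2.minAreaRect(P);print("rim rect mm",r,cv2.boxPoints(r).round(0).tolist(),"area",cv2.contourArea(cnt))
blk=((h[...,2]<75)).astype(np.uint8)&roi
for b in blobs(blk,20):print("dark",b)
n,l,st,c=cv2.connectedComponentsWithStats(blk);i=1+st[1:,4].argmax()
cb=max(cv2.findContours((l==i).astype(np.uint8),cv2.RETR_EXTERNAL,cv2.CHAIN_APPROX_NONE)[0],key=cv2.contourArea)
P=np.array([ray(d,p[0],.105)[:2] for p in cb],np.float32)*1000
r=cv2.minAreaRect(P);print("bar rect",r,cv2.boxPoints(r).round(0).tolist())
yc=blobs(masks(im)["yel"],200)
E
```

```text
tool axes cols
 [[-3.000e-04  9.533e-01  3.020e-01]
 [ 1.200e-03  3.020e-01 -9.533e-01]
 [-1.000e+00  1.000e-04 -1.200e-03]]
rim rect mm ((527.290283203125, 199.25357055664062), (291.6777038574219, 235.81646728515625), 17.647363662719727) [[353.0, 267.0], [424.0, 43.0], [702.0, 131.0], [631.0, 356.0]] area 7333.5
dark (np.int32(25), [154.3, 158.6], [152, 156, 6, 7])
bar rect ((632.5213623046875, 248.41848754882812), (13.373099327087402, 12.737754821777344), 28.265573501586914) [[624.0, 251.0], [630.0, 240.0], [641.0, 246.0], [635.0, 257.0]]
```

```bash
python3 - <<'E'
from h import *
for nm,(x0,x1,y0,y1) in {"top0":(115,215,145,250),"side0":(155,265,125,215)}.items():
    d=load(nm);im=d["image"];h=cv2.cvtColor(im,cv2.COLOR_RGB2HSV).astype(int)
    cr=im[y0:y1,x0:x1]
    cv2.imwrite(f"pics/{nm}t.png",cv2.resize(cr,None,fx=5.6,fy=5.6,interpolation=cv2.INTER_NEAREST)[:,:,::-1])
    roi=np.zeros(h.shape[:2],bool);roi[y0:y1,x0:x1]=1
    S,V=h[...,1],h[...,2]
    dk=roi&(S<90)&(V<110)
    for b in blobs(dk,25):print(nm,"dark",b)
    n,l,st,c=cv2.connectedComponentsWithStats(dk.astype(np.uint8));i=1+st[1:,4].argmax()
    ys,xs=np.nonzero(l==i);P=np.array([ray(d,(x,y),.105)[:2] for x,y in zip(xs,ys)],np.float32)*1000
    r=cv2.minAreaRect(P);print("bar@105",r,cv2.boxPoints(r).round().tolist())
    out=roi&(((S<60)&(V>90))|masks(im)["yel"])
    n,l,st,c=cv2.connectedComponentsWithStats(cv2.morphologyEx(out.astype(np.uint8),cv2.MORPH_CLOSE,np.ones((5,5))));i=1+st[1:,4].argmax()
    ys,xs=np.nonzero(l==i);P=np.array([ray(d,(x,y),.055)[:2] for x,y in zip(xs,ys)],np.float32)*1000
    r=cv2.minAreaRect(P);print("rim@55",r,cv2.boxPoints(r).round().tolist())
E
```

```text
top0 dark (np.int32(441), [159.6, 191.6], [144, 154, 35, 84])
top0 dark (np.int32(326), [200.3, 194.8], [187, 156, 26, 78])
top0 dark (np.int32(38), [182.9, 237.6], [173, 234, 21, 7])
top0 dark (np.int32(32), [160.7, 244.0], [152, 241, 20, 7])
bar@105 ((537.062744140625, 225.37606811523438), (225.09873962402344, 34.0186882019043), 18.405841827392578) [[425.0, 206.0], [436.0, 174.0], [649.0, 245.0], [638.0, 277.0]]
rim@55 ((535.5186767578125, 221.99685668945312), (234.22633361816406, 196.41941833496094), 17.824296951293945) [[394.0, 280.0], [454.0, 93.0], [677.0, 164.0], [617.0, 351.0]]
side0 dark (np.int32(554), [205.2, 154.9], [175, 132, 63, 51])
bar@105 ((531.8626708984375, 206.34490966796875), (244.2726287841797, 66.36549377441406), 17.84110450744629) [[405.0, 201.0], [426.0, 137.0], [658.0, 212.0], [638.0, 275.0]]
rim@55 ((531.992431640625, 207.80157470703125), (251.0717010498047, 221.6531524658203), 17.949918746948242) [[378.0, 275.0], [447.0, 64.0], [686.0, 141.0], [617.0, 352.0]]
```

View pics/top0t.png

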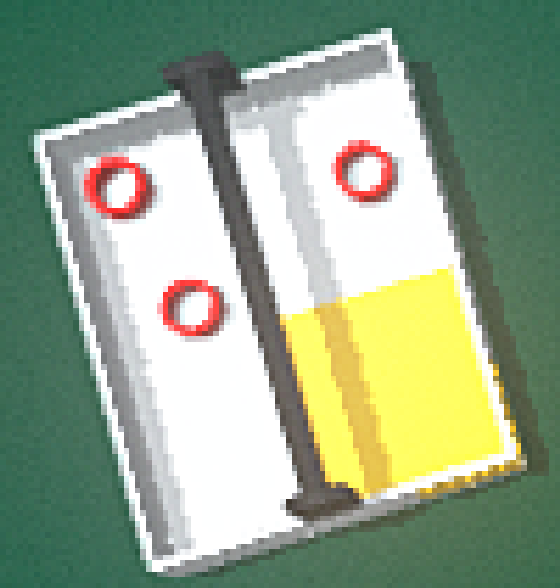

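```bash
python3 - <<'E'
from h import *
d=load("top0")
def c(u,v): return (115+u/5.6-.5,145+v/5.6-.5)
K=[(37,133),(393,33),(522,462),(152,570)]
P=np.array([ray(d,c(*k),.055)[:2] for k in K])*1000;print(P.round(1),"centre",P.mean(0).round(1))
for i in range(4):
    e=P[(i+1)%4]-P[i];print(np.linalg.norm(e).round(1),np.degrees(np.arctan2(e[1],e[0])).round(2))
B=np.array([ray(d,c(*k),z)[:2] for k,z in [((204,58),.105),((322,500),.105)]])*1000
print("bar",B.round(1),B.mean(0),np.linalg.norm(B[0]-B[1]),np.degrees(np.arctan2(*(B[0]-B[1])[::-1])))
C=P.mean(0)/1000
for yaw in [np.radians(17.7)]:
    Rm=np.array([[np.cos(yaw),-np.sin(yaw)],[np.sin(yaw),np.cos(yaw)]])
    for p in [(179.7,175.1),(135.2,177.7),(148.6,199.6)]:
        print("ring in tote",(Rm.T@(ray(d,p,.02)[:2]-C)*1000).round(1))
    for q in [(80,0),(-80,0),(105,55),(40,0)]: print(q,(C*1000+Rm@np.array(q)).round(1))
E
```

```text
[[617.6 347.5]
 [669.4 176.8]
 [459.7 108.4]
 [407.6 280.8]] centre [538.6 228.4]
178.4 -73.13
220.6 -161.94
180.1 106.81
220.4 17.61
bar [[642.8 257.2]
 [437.  193.9]] [539.88577641 225.53942865] 215.34332618842396 17.095640963662518
ring in tote [ 55.  -54.3]
ring in tote [84.5 66. ]
ring in tote [13.7 46.3]
(80, 0) [614.8 252.7]
(-80, 0) [462.4 204. ]
(105, 55) [621.9 312.7]
(40, 0) [576.7 240.5]
```

Tote rim corners read in the top crop give sides of 178–180 × 220 mm, as they should be, with centre (538.6, 228.4) mm and yaw about 17.4°. The mould pins are 207 mm apart (208 expected). The red ring is at about (507, -251) mm at the mould's -x cavity.

The moves allow only spin about the vertical tool axis, so I can't roll the tool itself. Plan:
1. Nudge the tote's +y side up by its -x wall, so the rings slide to the -y side.
2. Place the red ring.
3. Grip the bar off-centre at low force, so the tote pitches -x down.

```bash
cat >> h.py <<'E'
TC=np.array([.5386,.2284]);TY=np.radians(17.4)
def tw(x,y,z,C=None,Y=None):
    C=TC if C is None else C;Y=TY if Y is None else Y
    return np.array([C[0]+(x*np.cos(Y)-y*np.sin(Y))/1e3,C[1]+(x*np.sin(Y)+y*np.cos(Y))/1e3,z/1e3])
def go(target,zang=None):
    from bench import arm
    s=arm.get_state();Rm=R.from_rotvec(s["tool_rot"]).as_matrix()
    sh=Rm.T@(np.asarray(target)-s["tool_pos"])*1000
    za=np.degrees(np.arctan2(Rm[1,2],Rm[0,2]))
    print("t",round(s["time"],2),"pos",(s["tool_pos"]*1000).round(1),"zang",za.round(2),"F",s["ft_force"].round(2),"gap mm",round(s["finger_gap"]*95.1,1))
    print(" target",(np.asarray(target)*1000).round(1),"shift",sh.round(1),"spin",None if zang is None else round(-((zang-za+180)%360-180),2))
E
python3 - <<'E'
from h import *
go([.5,-.15,.215],17.4)
go(tw(-108,52,110),17.4)
E
```

```text
t 0.15 pos [ 188.7 -595.6  214.2] zang -72.42 F [-0.24 -0.59 -0.89] gap mm 95.3
 target [ 500. -150.  215.] shift [  -0.5  431.3 -330.8] spin -89.82
t 0.15 pos [ 188.7 -595.6  214.2] zang -72.42 F [-0.24 -0.59 -0.89] gap mm 95.3
 target [420.  245.7 110. ] shift [ 104.8  474.5 -732.2] spin -89.82
```

Request:
{"name": "carry_out", "arguments": {"steps": [[[0, 431, -331], -90], [[0, 431, -331], -90], [[0, 431, -331], -90], [[0, 431, -331], -90], [[0, 431, -331], -90], [[0, 431, -331], -90], [[0, 431, -331], -90], [[0, 431, -331], -90]], "hand": 40}}

```text
time: 0.95
tool_pos: [0.4184, -0.266, 0.2147]
tool_rot: [0.046, 1.57, -0.046]
ft_force: [-0.6, -1.2, 0.3]
finger_gap: 0.429
```

```bash
python3 - <<'E'
from h import *
go(tw(-108,52,110),17.4)
E
```

```text
t 0.95 pos [ 418.4 -266.   214.7] zang -3.33 F [-0.63 -1.18  0.34] gap mm 40.8
 target [420.  245.7 110. ] shift [104.6 510.9 -28.1] spin -20.73
```

Request:
{"name": "carry_out", "arguments": {"steps": [[[0, 268, 36], -20.7], [[0, 268, 36], -20.7], [[0, 268, 36], -20.7], [[0, 268, 36], -20.7], [[0, 268, 36], -20.7], [[0, 511, -28], -20.7], [[0, 511, -28], -20.7], [[0, 511, -28], -20.7]]}}

```text
time: 1.75
tool_pos: [0.4414, 0.1273, 0.2146]
tool_rot: [-0.233, 1.558, 0.233]
ft_force: [0.9, -0.2, -0.5]
finger_gap: 0.42
```

```bash
python3 - <<'E'
from h import *
go(tw(-108,52,100),17.4)
E
```

```text
t 1.75 pos [441.4 127.3 214.6] zang 17.03 F [ 0.95 -0.23 -0.5 ] gap mm 40.0
 target [420.  245.7 100. ] shift [114.6 119.5  14.2] spin -0.37
```

Request:
{"name": "carry_out", "arguments": {"steps": [[[0, 120, 14], -0.4], [[0, 120, 14], -0.4], [[0, 120, 14], -0.4], [[60, 120, 14], -0.4], [[115, 120, 14], -0.4], [[115, 120, 14], -0.4], [[115, 120, 14], -0.4]]}}

```text
time: 2.45
tool_pos: [0.4192, 0.2438, 0.0975]
tool_rot: [-0.24, 1.562, 0.238]
ft_force: [0.8, 0.6, 1.5]
finger_gap: 0.42
```

```bash
python3 - <<'E'
from h import *
from bench import arm
go(tw(-108,52,26),17.4)
s=arm.get_state();d=arm.get_image("wrist");np.savez("pics/w1.npz",**d)
im=d["image"].copy()
for p in [(-110,30,55),(-110,90,55),(-106,52,55),(-110,52,55)]:
    q=proj(d,tw(*p),s);print(q);cv2.circle(im,tuple(int(v) for v in q.round()),3,(255,0,255),1)
cv2.imwrite("pics/w1.png",im[:,:,::-1])
E
```

```text
t 2.45 pos [419.2 243.8  97.5] zang 17.44 F [0.78 0.62 1.52] gap mm 39.9
 target [420.  245.7  26. ] shift [71.5  1.6  1.7] spin 0.04
[255.49843959 237.14091777]
[255.50031473 149.3559989 ]
[261.4880938  206.28446908]
[255.49909897 206.27174438]
```

View pics/w1.png

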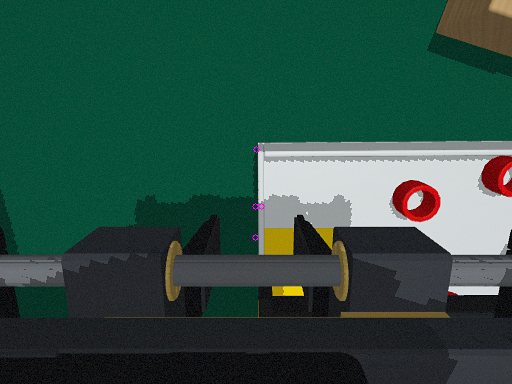

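Wrist view: the tote's -x wall rim is at column 258–265 and its +y corner at (258,143), 2–4 mm off my estimate. The wall sits between the fingers, so I descend with a +4 mm correction.

Request:
{"name": "carry_out", "arguments": {"steps": [[[40, 2, 4], 0], [[71, 2, 4], 0], [[71, 2, 4], 0]]}}

```text
time: 2.8
tool_pos: [0.423, 0.2469, 0.0273]
tool_rot: [-0.239, 1.56, 0.238]
ft_force: [-0.4, -0.3, 0.5]
finger_gap: 0.419
```

Request:
{"name": "carry_out", "arguments": {"steps": [[[0, 0, 0], 0], [[0, 0, 0], 0], [[0, 0, 0], 0], [[0, 0, 0], 0]], "hand": 0, "force": 8}}

```text
time: 3.2
tool_pos: [0.424, 0.2475, 0.0297]
tool_rot: [-0.238, 1.556, 0.239]
ft_force: [0.9, 0.5, -0.1]
finger_gap: 0.142
```

Request:
{"name": "carry_out", "arguments": {"steps": [[[0, 0, 0], 0], [[0, 0, 0], 0], [[0, 0, 0], 0]]}}

```text
time: 3.5
tool_pos: [0.4235, 0.2473, 0.029]
tool_rot: [-0.239, 1.557, 0.239]
ft_force: [-0.9, -0.4, 5.9]
finger_gap: 0.043
```

Request:
{"name": "carry_out", "arguments": {"steps": [[[-7, -3, 0], 0], [[-14, -6, 0], 0], [[-21, -10, 0], 0], [[-28, -13, 0], 0], [[-35, -17, 0], 0], [[-42, -21, 0], 0], [[-50, -27, 0], 0], [[-50, -27, 0], 0]]}}

```text
time: 4.3
tool_pos: [0.4323, 0.221, 0.0796]
tool_rot: [-0.238, 1.556, 0.238]
ft_force: [0.0, 0.3, -3.1]
finger_gap: 0.077
```

```bash
python3 - <<'E'
from h import *
from bench import arm
for n in ["side","top"]:
    d=arm.get_image(n);np.savez(f"pics/{n}1.npz",**d);im=d["image"]
    cr=im[130:260,90:290] if n=="top" else im[100:230,130:330]
    cv2.imwrite(f"pics/{n}1.png",cv2.resize(cr,None,fx=3,fy=3)[:,:,::-1])
a=[cv2.imread(f"pics/{n}1.png") for n in ["side","top"]]
cv2.imwrite("pics/both1.png",cv2.resize(np.vstack(a),None,fx=.76,fy=.76))
E
```

```text
(no output)
```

View pics/both1.png

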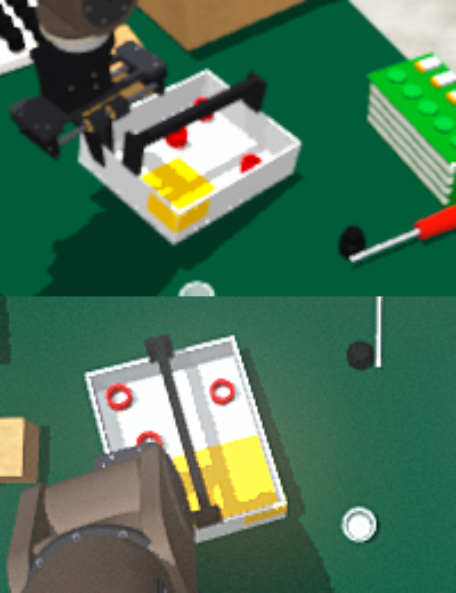

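Both views show the tote raised at its -x end, which is a pitch and not the roll I wanted: the wall twists in the soft grip (gap 7 mm). The rings haven't moved much. I'll set it down and lift the +y wall instead, which gives a clean roll.

Request:
{"name": "carry_out", "arguments": {"steps": [[[12, 6, 0], 0], [[25, 14, 0], 0], [[38, 21, 0], 0], [[51, 27, 0], 0], [[51, 27, 0], 0]]}}

```text
time: 4.9
tool_pos: [0.4227, 0.2478, 0.0258]
tool_rot: [-0.24, 1.56, 0.239]
ft_force: [-0.3, -0.5, -2.2]
finger_gap: 0.044
```

Request:
{"name": "carry_out", "arguments": {"steps": [[[0, 0, 0], 0], [[0, 0, 0], 0], [[-45, 0, 0], 0], [[-90, 0, 0], 0], [[-130, 0, 0], -8], [[-130, 40, 0], -16], [[-130, 80, 0], -24], [[-130, 80, 0], -32]], "hand": 40}}

```text
time: 5.7
tool_pos: [0.3989, 0.3265, 0.1588]
tool_rot: [-0.679, 1.459, 0.68]
ft_force: [-0.2, -0.8, -0.5]
finger_gap: 0.419
```

```bash
python3 - <<'E'
from h import *
from bench import arm
for n in ["side","top"]:
    d=arm.get_image(n);np.savez(f"pics/{n}2.npz",**d);im=d["image"]
    cr=im[145:250,115:215] if n=="top" else im[125:215,155:265]
    cv2.imwrite(f"pics/{n}2.png",cv2.resize(cr,None,fx=5.6,fy=5.6,interpolation=cv2.INTER_NEAREST)[:,:,::-1])
go(tw(45,88,110),107.4)
E
```

```text
t 5.8 pos [399.3 324.2 158.2] zang 49.64 F [-0.74  0.08  0.07] gap mm 40.1
 target [555.2 325.8 110. ] shift [  48.4 -117.7  102.2] spin -57.76
```

View pics/top2.png

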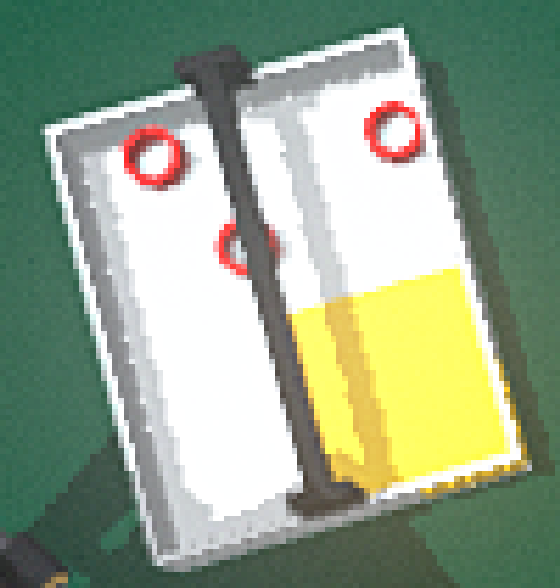

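View pics/side2.png

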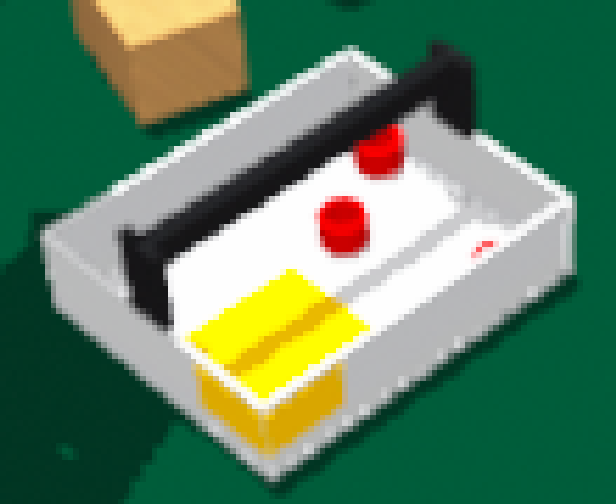

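```bash
cat > tote.py <<'E'
from h import *
def tote(nm,K,rings):
    d=load(nm)
    c=lambda u,v:(115+u/5.6-.5,145+v/5.6-.5)
    P=np.array([ray(d,c(*k),.055)[:2] for k in K]);C=P.mean(0)
    v=P[0]-P[3]+P[1]-P[2];Y=np.arctan2(v[1],v[0])
    print("C",C.round(4),"yaw deg",np.degrees(Y).round(2),"sides",[round(np.linalg.norm(P[i]-P[i-1])*1e3,1) for i in range(4)])
    Rm=np.array([[np.cos(Y),-np.sin(Y)],[np.sin(Y),np.cos(Y)]])
    for p in rings: print("ring",(Rm.T@(ray(d,c(*p),.02)[:2]-C)*1e3).round(1))
E
python3 - <<'E'
from tote import *
tote("top2",[(47,130),(403,30),(528,465),(160,567)],[(153,157),(247,248),(395,132)])
go(tw(30,88,110,(.5370,.2265)),107.4)
E
```

```text
C [0.5394 0.2243] yaw deg 17.34 sides [np.float64(220.1), np.float64(178.5), np.float64(222.8), np.float64(178.5)]
ring [93.5 49.3]
ring [35.3 16.3]
ring [ 71.  -69.5]
t 5.8 pos [399.3 324.2 158.2] zang 49.64 F [-0.74  0.08  0.07] gap mm 40.1
 target [539.3 319.4 110. ] shift [  48.4 -109.7   87. ] spin -57.76
```

```bash
sed -i 's/^TC=.*/TC=np.array([.5406,.2280]);TY=np.radians(17.4)/' h.py; python3 - <<'E'
from h import *
go(tw(10,88,120),107.4)
E
```

```text
t 5.8 pos [399.3 324.2 158.2] zang 49.64 F [-0.74  0.08  0.07] gap mm 40.1
 target [523.8 315.  120. ] shift [  38.3 -100.8   73.6] spin -57.76
```

Request:
{"name": "carry_out", "arguments": {"steps": [[[0, -35, 25], -8.3], [[0, -70, 50], -16.6], [[0, -101, 74], -25], [[0, -101, 74], -33.3], [[20, -101, 74], -41.7], [[38, -101, 74], -50], [[38, -101, 74], -57.8], [[38, -101, 74], -57.8]], "hand": 40}}

```text
time: 6.6
tool_pos: [0.5247, 0.3131, 0.1194]
tool_rot: [-1.425, 1.054, 1.425]
ft_force: [0.1, 0.8, 0.4]
finger_gap: 0.417
```

```bash
python3 - <<'E'
from h import *
from bench import arm
s=arm.get_state();d=arm.get_image("wrist");np.savez("pics/w2.npz",**d)
im=d["image"].copy()
for p in [(-110,90,55),(110,90,55),(10,90,55),(10,86,55)]:
    q=proj(d,tw(*p),s);print(q);cv2.circle(im,tuple(int(v) for v in q.round()),3,(255,0,255),1)
cv2.imwrite("pics/w2.png",im[:,:,::-1])
go(tw(10,88,33),107.4)
E
```

```text
[264.2094631   23.06273413]
[264.33162335 321.14395873]
[264.28258217 201.47936829]
[258.83058815 201.50925844]
t 6.65 pos [524.8 313.4 119.8] zang 106.83 F [0.16 0.74 0.75] gap mm 39.8
 target [523.8 315.   33. ] shift [86.8  0.5  1.8] spin -0.57
```

View pics/w2.png

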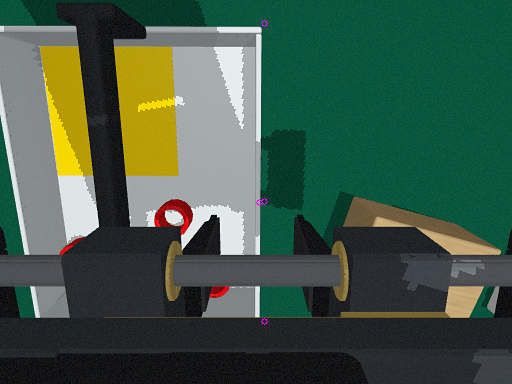

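Wrist view: the +y wall rim is at columns 255–260 and midway between the fingers. The rings at (174,217) and (218,290) are clear of the landing spot, and so is the carton at (420,230). Descending.

Request:
{"name": "carry_out", "arguments": {"steps": [[[45, 0, 0], -0.5], [[87, 0, 0], -0.5], [[87, 0, 0], -0.5], [[87, 0, 0], -0.5]]}}

```text
time: 7.05
tool_pos: [0.5248, 0.314, 0.0335]
tool_rot: [-1.431, 1.049, 1.431]
ft_force: [0.2, -0.2, 0.5]
finger_gap: 0.419
```

Request:
{"name": "carry_out", "arguments": {"steps": [[[0, 0, 0], 0], [[0, 0, 0], 0], [[0, 0, 0], 0], [[0, 0, 0], 0], [[0, 0, 0], 0], [[0, 0, 0], 0], [[0, 0, 0], 0]], "hand": 0, "force": 10}}

```text
time: 7.75
tool_pos: [0.5245, 0.3141, 0.033]
tool_rot: [-1.433, 1.046, 1.433]
ft_force: [-1.6, -0.4, 5.5]
finger_gap: 0.045
```

Request:
{"name": "carry_out", "arguments": {"steps": [[[-9, 0, -3], 0], [[-18, 0, -7], 0], [[-27, 0, -11], 0], [[-36, 0, -15], 0], [[-45, 0, -19], 0], [[-54, 0, -24], 0], [[-64, 0, -30], 0], [[-64, 0, -30], 0]]}}

```text
time: 8.55
tool_pos: [0.5344, 0.285, 0.0981]
tool_rot: [-1.434, 1.045, 1.431]
ft_force: [0.5, 1.0, -2.6]
finger_gap: 0.114
```

```bash
cat > look.py <<'E'
from h import *
from bench import arm
import sys
k=sys.argv[1];a=[]
for n in ["side","top"]:
    d=arm.get_image(n);np.savez(f"pics/{n}{k}.npz",**d);im=d["image"]
    cr=im[130:260,90:290] if n=="top" else im[100:230,130:330]
    a.append(cv2.resize(cr,None,fx=2.2,fy=2.2)[:,:,::-1])
cv2.imwrite(f"pics/both{k}.png",np.vstack(a))
E
python3 look.py 3
```

```text
(no output)
```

View pics/both3.png

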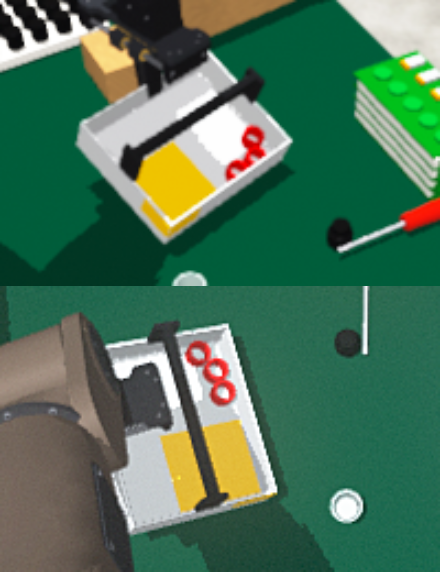

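The roll worked: all three rings are now bunched on the -y side at the +x end. Lowering the tote and letting go.

Request:
{"name": "carry_out", "arguments": {"steps": [[[14, 0, 8], 0], [[28, 0, 15], 0], [[42, 0, 22], 0], [[55, 0, 28], 0], [[65, 0, 30], 0], [[65, 0, 30], 0]]}}

```text
time: 9.25
tool_pos: [0.5239, 0.3144, 0.03]
tool_rot: [-1.434, 1.048, 1.435]
ft_force: [0.1, 0.8, -3.6]
finger_gap: 0.04
```

Request:
{"name": "carry_out", "arguments": {"steps": [[[0, 0, 0], 0], [[0, 0, 0], 0], [[0, 0, 0], 0], [[-50, 0, 0], 0], [[-100, 0, 0], 0], [[-150, 0, -20], 0], [[-170, 0, -70], 0], [[-170, 0, -120], 0]], "hand": 46}}

```text
time: 10.05
tool_pos: [0.5602, 0.2054, 0.2054]
tool_rot: [-1.438, 1.04, 1.43]
ft_force: [1.0, 0.1, 0.1]
finger_gap: 0.484
```

```bash
python3 - <<'E'
from h import *
go([.507,-.252,.2],-77.2)
go([.507,-.252,.2],102.8)
E
```

```text
t 10.05 pos [560.2 205.4 205.4] zang 107.86 F [1.02 0.1  0.06] gap mm 46.0
 target [ 507. -252.  200.] shift [   4.3  190.9 -419. ] spin -174.94
t 10.05 pos [560.2 205.4 205.4] zang 107.86 F [1.02 0.1  0.06] gap mm 46.0
 target [ 507. -252.  200.] shift [   4.3  190.9 -419. ] spin 5.06
```

Request:
{"name": "carry_out", "arguments": {"steps": [[[4, 191, -419], 5], [[4, 191, -419], 5], [[4, 191, -419], 5], [[4, 191, -419], 5], [[4, 191, -419], 5], [[4, 191, -419], 5], [[4, 191, -419], 5], [[4, 191, -419], 5]]}}

```text
time: 10.85
tool_pos: [0.5113, -0.1937, 0.1985]
tool_rot: [-1.372, 1.096, 1.37]
ft_force: [0.7, 1.3, -0.1]
finger_gap: 0.481
```

```bash
python3 - <<'E'
from h import *
go([.507,-.252,.13],102.8)
E
```

```text
t 10.85 pos [ 511.3 -193.7  198.5] zang 102.72 F [ 0.69  1.32 -0.11] gap mm 45.7
 target [ 507. -252.  130.] shift [ 68.5  17.1 -55.8] spin -0.08
```

Request:
{"name": "carry_out", "arguments": {"steps": [[[0, 17, -45], 0], [[20, 17, -56], 0], [[50, 17, -56], 0], [[68, 17, -56], 0], [[68, 17, -56], 0]]}}

```text
time: 11.35
tool_pos: [0.5067, -0.2497, 0.1282]
tool_rot: [-1.368, 1.097, 1.374]
ft_force: [-0.2, 0.5, 0.6]
finger_gap: 0.483
```

```bash
python3 - <<'E'
from h import *
from bench import arm
s=arm.get_state();d=arm.get_image("wrist");np.savez("pics/w4.npz",**d)
im=d["image"].copy()
m=masks(im)
for b in blobs(m["red"],40):print(b,ray(d,b[1],.046,s).round(4))
# bore/outer top ellipse
q=proj(d,[.507,-.252,.046],s);print(q)
cv2.circle(im,tuple(int(v) for v in q.round()),3,(0,255,0),1)
cv2.imwrite("pics/w4.png",im[:,:,::-1])
go([.507,-.252,.033],102.8)
E
```

```text
(np.int32(798), [253.5, 196.2], [235, 176, 37, 40]) [ 0.5078 -0.2534  0.046 ]
[255.48796706 195.56317625]
t 11.4 pos [ 507.4 -250.   129.7] zang 102.72 F [-0.18 -0.01  1.26] gap mm 45.9
 target [ 507. -252.   33.] shift [96.7  0.8 -2. ] spin -0.08
```

View pics/w4.png

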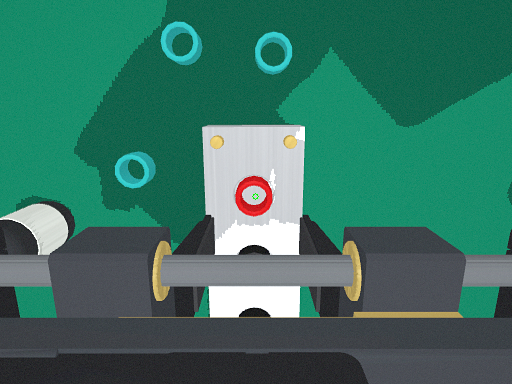

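Wrist view: the red ring is centred at (254,196) in the mould, second-nearest features are the black rings (255,255) and the turquoise rings off the mould. The ray gives (507.8, -253.4), which agrees with the pin-based (507, -251). Descending to grasp it.

Request:
{"name": "carry_out", "arguments": {"steps": [[[45, 1, -3], 0], [[80, 1, -3], 0], [[92, 1, -3], 0], [[92, 1, -3], 0], [[92, 1, -3], 0]]}}

```text
time: 11.9
tool_pos: [0.5083, -0.2535, 0.0396]
tool_rot: [-1.373, 1.096, 1.369]
ft_force: [0.1, 0.6, 0.9]
finger_gap: 0.482
```

Request:
{"name": "carry_out", "arguments": {"steps": [[[0, 0, 0], 0], [[0, 0, 0], 0], [[0, 0, 0], 0], [[0, 0, 0], 0], [[0, 0, 0], 0]], "hand": 0, "force": 10}}

```text
time: 12.4
tool_pos: [0.5078, -0.2532, 0.0389]
tool_rot: [-1.372, 1.096, 1.37]
ft_force: [-1.2, 1.6, 8.4]
finger_gap: 0.31
```

Gap is 29.5 mm, so the ring is held. Lifting.

Request:
{"name": "carry_out", "arguments": {"steps": [[[0, 0, 0], 0], [[-8, 0, 0], 0], [[-20, 0, 0], 0], [[-50, 0, 0], 0], [[-100, 0, 0], 0], [[-150, 0, 0], 0], [[-160, 0, 0], 0], [[-160, 0, 0], 0]]}}

```text
time: 13.2
tool_pos: [0.5078, -0.2534, 0.2004]
tool_rot: [-1.375, 1.095, 1.367]
ft_force: [-0.3, 0.1, -0.1]
finger_gap: 0.315
```

```bash
python3 look.py 5;  python3 - <<'E'
from h import *
from bench import arm
d=load("top5");im=d["image"]
cr=im[145:250,115:215];cv2.imwrite("pics/top5t.png",cv2.resize(cr,None,fx=5.6,fy=5.6,interpolation=cv2.INTER_NEAREST)[:,:,::-1])
cv2.imwrite("pics/side5f.png",load("side5")["image"][:,:,::-1])
go(tw(-30,-46,120))
E
```

```text
t 13.3 pos [ 506.9 -252.8  197.1] zang 102.73 F [-1.23  0.6  -0.53] gap mm 29.5
 target [525.7 175.1 120. ] shift [  77.3 -112.7  413.2] spin None
```

View pics/top5t.png

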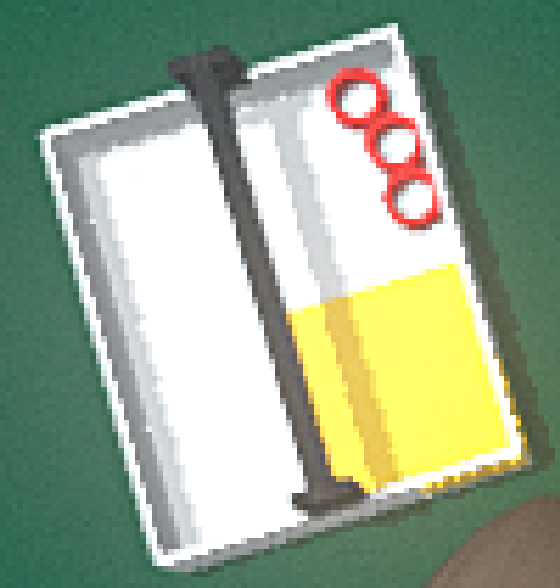

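View pics/side5f.png

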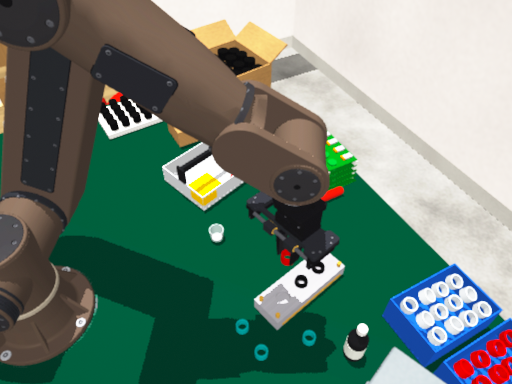

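```bash
python3 - <<'E'
from tote import *
tote("top5",[(43,130),(398,27),(523,465),(157,567)],[(357,97),(399,144),(412,198)])
C=(.5400,.2275)
go(tw(-5,-50,200,C),17.4)
E
```

```text
C [0.5397 0.2264] yaw deg 17.36 sides [np.float64(220.3), np.float64(178.4), np.float64(224.3), np.float64(177.6)]
ring [ 92.9 -57.9]
ring [ 63.5 -71.6]
ring [ 35.  -70.5]
t 13.3 pos [ 506.9 -252.8  197.1] zang 102.73 F [-1.23  0.6  -0.53] gap mm 29.5
 target [550.2 178.3 200. ] shift [  -2.7 -137.2  410.9] spin 85.33
```

Request:
{"name": "carry_out", "arguments": {"steps": [[[0, -137, 411], 85], [[0, -137, 411], 85], [[0, -137, 411], 85], [[0, -137, 411], 85], [[0, -137, 411], 85], [[0, -137, 411], 85], [[0, -137, 411], 85], [[0, -137, 411], 85]]}}

```text
time: 14.1
tool_pos: [0.5436, 0.1127, 0.1958]
tool_rot: [-0.539, 1.506, 0.54]
ft_force: [0.8, -1.0, 1.5]
finger_gap: 0.315
```

```bash
sed -i 's/^TC=.*/TC=np.array([.5400,.2275]);TY=np.radians(17.4)/' h.py; python3 - <<'E'
from h import *
go(tw(-12,-46,120),17.4)
E
```

```text
t 14.1 pos [543.6 112.7 195.8] zang 39.5 F [ 0.77 -1.02  1.48] gap mm 29.9
 target [542.3 180.  120. ] shift [75.8 52.6 42.1] spin 22.1
```

Request:
{"name": "carry_out", "arguments": {"steps": [[[0, 40, 30], 8], [[0, 53, 42], 16], [[0, 53, 42], 22], [[35, 53, 42], 22], [[76, 53, 42], 22], [[76, 53, 42], 22]]}}

```text
time: 14.7
tool_pos: [0.5395, 0.178, 0.1161]
tool_rot: [-0.245, 1.568, 0.244]
ft_force: [-0.7, -0.4, -0.3]
finger_gap: 0.312
```

```bash
python3 - <<'E'
from h import *
from bench import arm
go(tw(-12,-46,27),17.4)
s=arm.get_state();d=arm.get_image("wrist");np.savez("pics/w6.npz",**d)
im=d["image"].copy()
for p in [(0,-6,105),(100,-6,105),(-100,-6,105),(-12,-90,55),(-106,-86,4),(-1,-86,4)]:
    q=proj(d,tw(*p),s);print(p,q.round(1));cv2.circle(im,tuple(int(v) for v in q.round()),3,(255,0,255),1)
cv2.imwrite("pics/w6.png",im[:,:,::-1])
E
```

```text
t 14.7 pos [539.5 178.  116.1] zang 17.83 F [-0.66 -0.37 -0.32] gap mm 29.6
 target [542.3 180.   27. ] shift [89.1  1.   4.2] spin 0.43
(0, -6, 105) [284.8 153.7]
(100, -6, 105) [468.4 155.3]
(-100, -6, 105) [103. 152.]
(-12, -90, 55) [261. 256.]
(-106, -86, 4) [156.8 226.4]
(-1, -86, 4) [273.2 227.7]
```

View pics/w6.png

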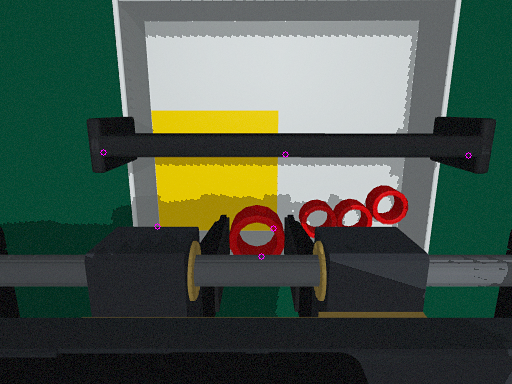

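The held ring is at (257,230) over the yellow patch, and the other three are along the -y side at (317,216), (351,216) and (386,204). Lowering.

Request:
{"name": "carry_out", "arguments": {"steps": [[[45, 1, 3], 0], [[75, 1, 3], 0], [[89, 1, 3], 0], [[89, 1, 3], 0], [[89, 1, 3], 0]]}}

```text
time: 15.25
tool_pos: [0.546, 0.1805, 0.0342]
tool_rot: [-0.244, 1.556, 0.244]
ft_force: [0.3, -0.0, 0.4]
finger_gap: 0.312
```

Request:
{"name": "carry_out", "arguments": {"steps": [[[0, 0, 0], 0], [[0, 0, 0], 0], [[0, 0, 0], 0], [[0, 0, 0], 0]], "hand": 37}}

```text
time: 15.65
tool_pos: [0.5454, 0.1805, 0.0333]
tool_rot: [-0.244, 1.556, 0.244]
ft_force: [0.4, -0.1, -0.3]
finger_gap: 0.387
```

Request:
{"name": "carry_out", "arguments": {"steps": [[[-20, 0, 0], 0], [[-50, 0, 0], 0], [[-95, 0, 0], 0], [[-130, 0, 0], 0], [[-130, 0, 0], 0]]}}

```text
time: 16.15
tool_pos: [0.547, 0.1809, 0.1675]
tool_rot: [-0.244, 1.549, 0.244]
ft_force: [-0.6, 0.5, -0.7]
finger_gap: 0.388
```

```bash
python3 - <<'E'
from h import *
from bench import arm
go(tw(40,0,140),-72.6)
go(tw(40,0,140),107.4)
s=arm.get_state();d=arm.get_image("wrist");np.savez("pics/w7.npz",**d)
im=d["image"].copy()
cv2.imwrite("pics/w7.png",im[:,:,::-1])
E
```

```text
t 16.15 pos [547.  180.9 167.5] zang 17.84 F [-0.56  0.53 -0.75] gap mm 36.9
 target [578.2 239.5 140. ] shift [27.9 46.2 47.4] spin 90.44
t 16.15 pos [547.  180.9 167.5] zang 17.84 F [-0.56  0.53 -0.75] gap mm 36.9
 target [578.2 239.5 140. ] shift [27.9 46.2 47.4] spin -89.56
```

View pics/w7.png

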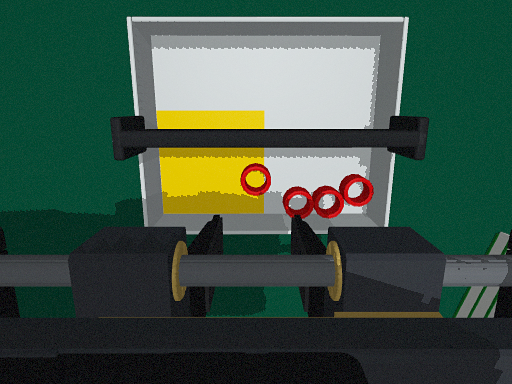

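The red ring lies flat on the patch at (255,180), let go. The other three are at (297,202), (328,202) and (356,190). Next is the bar, gripped 60 mm off-centre towards +x.

```bash
python3 - <<'E'
from h import *
go(tw(60,0,165),107.4)
E
```

```text
t 16.2 pos [546.  180.7 165.1] zang 17.83 F [ 0.57 -0.45 -0.38] gap mm 36.7
 target [597.3 245.4 165. ] shift [ 0.4 46.  68.6] spin -89.57
```

Request:
{"name": "carry_out", "arguments": {"steps": [[[0, 46, 69], -89.6], [[0, 46, 69], -89.6], [[0, 46, 69], -89.6], [[0, 46, 69], -89.6], [[0, 46, 69], -89.6], [[0, 46, 69], -89.6], [[0, 46, 69], -89.6], [[0, 46, 69], -89.6]]}}

```text
time: 17.0
tool_pos: [0.5963, 0.2452, 0.1612]
tool_rot: [-1.169, 1.236, 1.171]
ft_force: [0.2, 0.4, 0.4]
finger_gap: 0.389
```

Request:
{"name": "carry_out", "arguments": {"steps": [[[0, 0, 0], -20.9], [[0, 0, 0], -20.9], [[0, 0, 0], -20.9], [[0, 0, 0], -20.9]]}}

```text
time: 17.4
tool_pos: [0.5964, 0.2452, 0.1614]
tool_rot: [-1.43, 1.051, 1.432]
ft_force: [0.1, 0.0, -0.6]
finger_gap: 0.387
```

```bash
python3 - <<'E'
from h import *
from bench import arm
go(tw(60,0,76),107.4)
s=arm.get_state();d=arm.get_image("wrist");np.savez("pics/w8.npz",**d)
im=d["image"].copy()
for p in [(0,-6,105),(0,6,105),(-100,-6,105),(-100,6,105),(60,0,105)]:
    q=proj(d,tw(*p),s);print(p,q.round(1));cv2.circle(im,tuple(int(v) for v in q.round()),3,(255,0,255),1)
cv2.imwrite("pics/w8.png",im[:,:,::-1])
E
```

```text
t 17.4 pos [596.4 245.2 161.4] zang 107.53 F [ 0.1   0.02 -0.63] gap mm 36.8
 target [597.3 245.4  76. ] shift [85.4 -1.1 -0. ] spin 0.13
(0, -6, 105) [250.2 120.2]
(0, 6, 105) [268.2 120.2]
(-100, -6, 105) [249.9 -50.8]
(-100, 6, 105) [269.9 -50.7]
(60, 0, 105) [258.8 206.4]
```

View pics/w8.png

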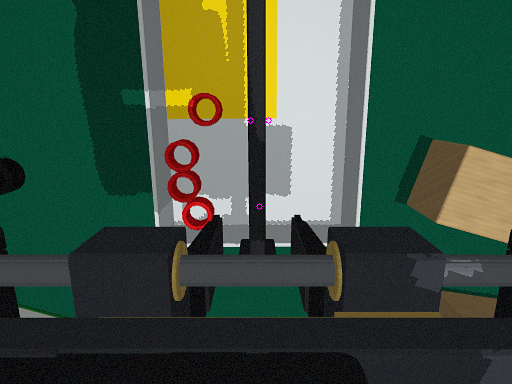

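The bar lies between the fingers at columns 248–266, within about 1.5 mm of the prediction. Descending and gripping softly.

Request:
{"name": "carry_out", "arguments": {"steps": [[[40, -1, -1], 0], [[70, -1, -1], 0], [[85, -1, -1], 0], [[85, -1, -1], 0], [[85, -1, -1], 0]]}}

```text
time: 17.95
tool_pos: [0.5985, 0.2448, 0.0785]
tool_rot: [-1.43, 1.049, 1.429]
ft_force: [0.4, -0.8, 0.1]
finger_gap: 0.384
```

Request:
{"name": "carry_out", "arguments": {"steps": [[[0, 0, 0], 0], [[0, 0, 0], 0], [[0, 0, 0], 0], [[0, 0, 0], 0], [[0, 0, 0], 0], [[0, 0, 0], 0]], "hand": 0, "force": 8}}

```text
time: 18.55
tool_pos: [0.5983, 0.2448, 0.0785]
tool_rot: [-1.431, 1.048, 1.43]
ft_force: [-1.3, 0.1, 6.0]
finger_gap: 0.124
```

Request:
{"name": "carry_out", "arguments": {"steps": [[[-6, 4, 0], 0], [[-12, 8, 0], 0], [[-18, 12, 0], 0], [[-24, 16, 0], 0], [[-29, 20, 0], 0], [[-35, 25, 0], 0], [[-41, 31, 0], 0], [[-41, 31, 0], 0]]}}

```text
time: 19.35
tool_pos: [0.5681, 0.2353, 0.1199]
tool_rot: [-1.431, 1.048, 1.43]
ft_force: [1.0, 0.5, -2.9]
finger_gap: 0.128
```

```bash
python3 look.py 9
```

```text
(no output)
```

View pics/both9.png

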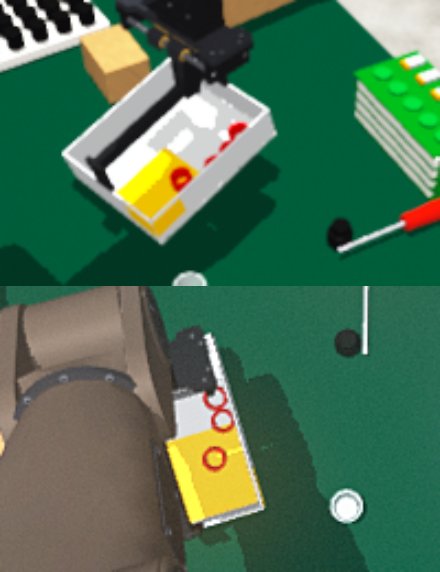

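It is pitching as planned. Continuing.

Request:
{"name": "carry_out", "arguments": {"steps": [[[-5, 5, 0], 0], [[-10, 11, 0], 0], [[-15, 17, 0], 0], [[-20, 24, 0], 0], [[-25, 31, 0], 0], [[-30, 38, 0], 0], [[-34, 46, 0], 0], [[-34, 46, 0], 0]]}}

```text
time: 20.25
tool_pos: [0.5237, 0.2214, 0.1535]
tool_rot: [-1.431, 1.049, 1.43]
ft_force: [-0.0, 0.2, -4.0]
finger_gap: 0.127
```

```bash
python3 look.py 10;python3 - <<'E'
from h import *
from bench import arm
s=arm.get_state();d=arm.get_image("wrist");np.savez("pics/w10.npz",**d)
cv2.imwrite("pics/w10.png",d["image"][:,:,::-1])
E
```

```text
(no output)
```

View pics/both10.png

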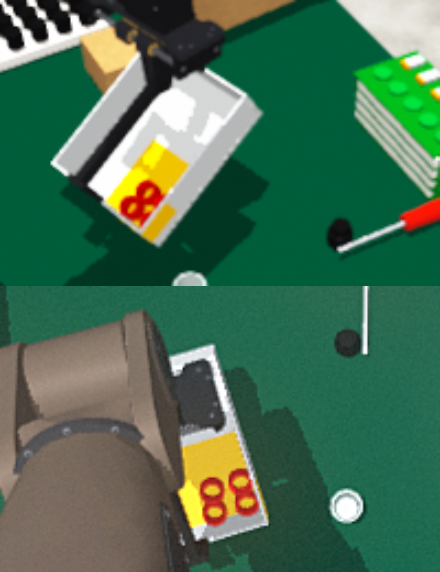

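View pics/w10.png

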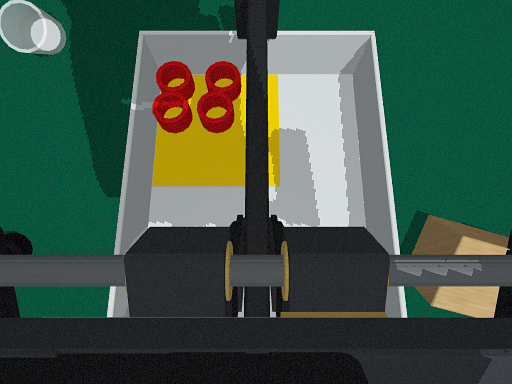

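All four rings sit in a 2x2 block in the yellow corner, at (173,82), (223,80), (172,112) and (216,112) in the wrist view. I firm up the grip and lift slowly.

Request:
{"name": "carry_out", "arguments": {"steps": [[[0, 0, 0], 0], [[0, 0, 0], 0], [[0, 0, 0], 0], [[-2, 0, 0], 0], [[-6, 0, 0], 0], [[-12, 0, 0], 0], [[-18, 0, 0], 0], [[-25, 0, 0], 0]], "force": 40}}

```text
time: 21.2
tool_pos: [0.5247, 0.2216, 0.1784]
tool_rot: [-1.43, 1.049, 1.43]
ft_force: [-0.2, -0.1, -4.2]
finger_gap: 0.122
```

Request:
{"name": "carry_out", "arguments": {"steps": [[[-10, 0, 0], 0], [[-22, 0, 0], 0], [[-35, 0, 0], 0], [[-48, 0, 0], 0], [[-61, 0, 0], 0], [[-72, 0, 0], 0], [[-80, 0, 0], 0], [[-85, 0, 0], 0]]}}

```text
time: 22.0
tool_pos: [0.5247, 0.2216, 0.2637]
tool_rot: [-1.431, 1.049, 1.43]
ft_force: [0.3, -0.1, -4.3]
finger_gap: 0.126
```

Request:
{"name": "carry_out", "arguments": {"steps": [[[0, 0, 0], 0], [[0, 0, 0], 0], [[0, 0, 0], 0], [[0, 0, 0], 0], [[0, 0, 0], 0]]}}

```text
time: 22.5
tool_pos: [0.5246, 0.2216, 0.2626]
tool_rot: [-1.43, 1.05, 1.431]
ft_force: [0.7, 0.2, -4.4]
finger_gap: 0.122
```

```bash
python3 look.py 11;python3 - <<'E'
from h import *
from bench import arm
s=arm.get_state();d=arm.get_image("wrist");np.savez("pics/w11.npz",**d)
cv2.imwrite("pics/w11.png",d["image"][:,:,::-1]); print(s["time"],s["tool_pos"])
for n in["top","side"]:
  cv2.imwrite(f"pics/{n}11f.png",load(n+"11")["image"][:,:,::-1])
E
```

```text
22.6 [0.52462821 0.22156779 0.26264509]
```

View pics/top11f.png

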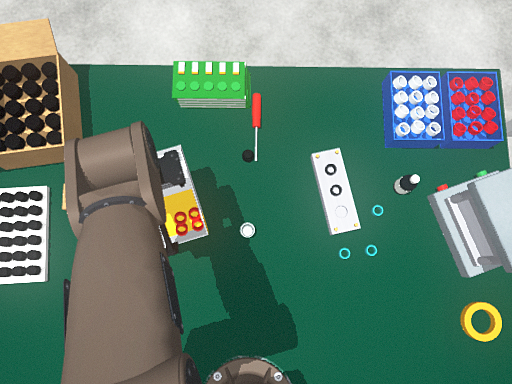

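View pics/side11f.png

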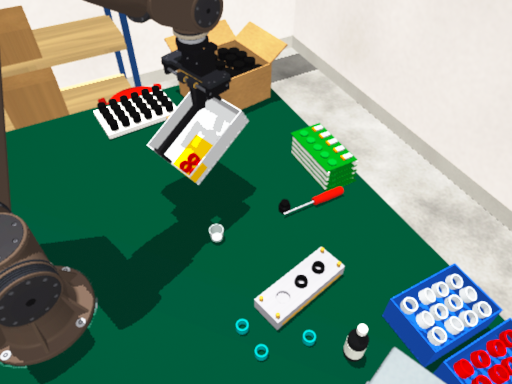

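View pics/w11.png

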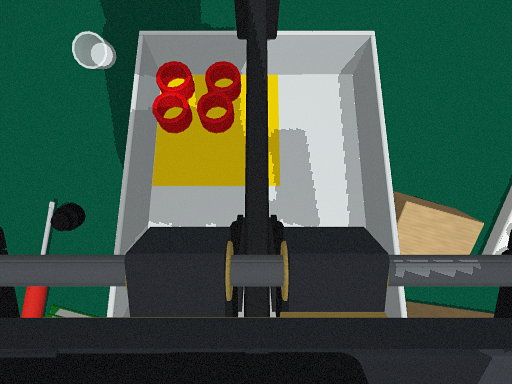

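```bash
python3 - <<'E'
from h import *
from bench import arm
s=arm.get_state();d=load("w11")
O=np.array([(-110,-90,55),(-110,90,55),(-1,-86,4),(-1,19,4),(-106,19,4)],float)/1e3
I=np.array([(138,31),(374,31),(152,186),(279,186),(278,74)],float)
ok,rv,t=cv2.solvePnP(O,I,d["camera_matrix"],None,flags=cv2.SOLVEPNP_SQPNP)
ok,rv,t=cv2.solvePnP(O,I,d["camera_matrix"],None,rv,t,True)
pr=cv2.projectPoints(O,rv,t,d["camera_matrix"],None)[0][:,0];print("resid",(pr-I).round(1).tolist())
e,Rc=pose(d,s);Rt=cv2.Rodrigues(rv)[0];W=Rc@Rt;p0=Rc@t[:,0]+e
print("tilt",np.degrees(np.arccos(W[2,2])).round(1),"origin",p0.round(3),"corner",(W@np.array([-.106,-.086,.004])+p0).round(3),"lowest bottom",(W@np.array([-.11,-.09,0])+p0).round(3))
zb=.014
for c in [(176,79),(223,78),(173,107),(216,107)]:
    v=Rc@np.linalg.solve(d["camera_matrix"],np.array([*c,1.]));
    o=W.T@(e-p0);u=W.T@v;q=o+u*((zb-o[2])/u[2]);print("ring centre from corner mm",((q-[-.106,-.086,.004])*1e3).round(0))
print(s["qvel"].round(4),s["ft_force"].round(2))
E
```

```text
resid [[0.1, -0.2], [0.3, -0.3], [0.5, -0.1], [-0.3, 0.2], [-0.7, 0.4]]
tilt 28.0 origin [0.524 0.219 0.161] corner [0.459 0.109 0.115] lowest bottom [0.458 0.104 0.109]
ring centre from corner mm [11. 16. 10.]
ring centre from corner mm [10. 57. 10.]
ring centre from corner mm [38. 15. 10.]
ring centre from corner mm [38. 52. 10.]
[-0.0018 -0.0003  0.     -0.0016  0.0022 -0.0023] [ 0.54 -0.46 -4.8 ]
```

```bash
python3 - <<'E'
from bench import arm
print(arm.hand_in())
E
```

```text
the job is handed in; nothing more can be done
None
```

I handed the job in at 22.6 s with the tote held still in the air, tilted, and all four red rings together in the marked corner. There was no verdict from `hand_in()`.

**How it was done:**
- **Tilt method:** The moves allow no tilting of the tool. I raised the tote's +y wall so the three loose rings slid to the marked side. I then placed the red ring from the mould into the tote. Last, I lifted the tote by its bar, gripped 60 mm off-centre and softly, so it pitched in the fingers. I tightened the grip to 40 N before raising it clear.
- **First try that failed:** Raising the tote by its -x wall did not give the roll I wanted. It tilted diagonally and slid the rings towards the other end. I set it down and used the +y wall instead; nothing was spilt.

**Last checks:**
- **Tilt and height:** A pose fit on the wrist picture (under 1 pixel error) gives a tilt of about 28° and the marked corner about 115 mm above the bench.
- **Ring positions:** From the corner along the two walls the ring centres are at about (11,16), (10,57), (38,15) and (38,52) mm. All are well inside the 105 mm patch. The values near 10 mm are a few mm low, since a 30 mm ring cannot sit closer than 15 mm to a wall.
- **Rest of the bench:** By eye in the last pictures, the black rings, cup, housing, bottle and screwdriver are where they were. The arm hides most of the carton in the top view, so I judged it from the wrist view only.
- **Camera disagreement:** The top, side and wrist views differed by 2–4 mm when locating the mould and tote, and I corrected for this before the grasps.

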